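Load the router's covered tool magazine under emergency stop

TASK

Make the bench router safe by pressing its mushroom emergency-stop button down until it stays down, then load every steel tool holder that stands on the bench upright into the tool magazine, one to a cell, each standing on its cell's floor and let go. All the cells are covered by sprung flaps and some already have a part hidden inside, so feel for the empty ones. With all the holders in, turn the mushroom head clockwise until it comes fully up again, and leave the spanner, the tin and the tape roll where they are.

Things in the scene. Friction and masses are not known exactly. Their poses are not given: they have to be found in the camera images.
- magazine: Fixed black plastic block, 144 mm (its x) x 264 mm (its y) x 50 mm high, with 8 square cells in 2 rows of 4 (rows along y). Each cell is 46 mm wide and 42 mm deep, 16 to 18 mm of wall between cells. Origin at the centre of its underside, on the bench; cell floors 8 mm above it. 2 of the cells, not known which, already hold a rigid metal part 33 mm high, hidden under the cover.
- cell0 (a point): Centre of cell 0's mouth, level with the block's top (-x row, number 1 from its -y end). Cover: a grey flap 41 x 44 x 2 mm, hinged at the cell's -x edge, weakly sprung shut (about 2 N on a holder's foot); pushed, it swings down to lie along the -x wall, leaving 44 x 46 mm free. In a full cell a holder pushed down stops hard less than 9 mm below the top; in an empty one it goes down 42 mm.
- cell1 (a point): Centre of cell 1's mouth, level with the block's top (-x row, number 2 from its -y end). Cover: a grey flap 41 x 44 x 2 mm, hinged at the cell's -x edge, weakly sprung shut (about 2 N on a holder's foot); pushed, it swings down to lie along the -x wall, leaving 44 x 46 mm free. In a full cell a holder pushed down stops hard less than 9 mm below the top; in an empty one it goes down 42 mm.
- cell2 (a point): Centre of cell 2's mouth, level with the block's top (-x row, number 3 from its -y end). Cover: a grey flap 41 x 44 x 2 mm, hinged at the cell's -x edge, weakly sprung shut (about 2 N on a holder's foot); pushed, it swings down to lie along the -x wall, leaving 44 x 46 mm free. In a full cell a holder pushed down stops hard less than 9 mm below the top; in an empty one it goes down 42 mm.
- cell3 (a point): Centre of cell 3's mouth, level with the block's top (-x row, number 4 from its -y end). Cover: a grey flap 41 x 44 x 2 mm, hinged at the cell's -x edge, weakly sprung shut (about 2 N on a holder's foot); pushed, it swings down to lie along the -x wall, leaving 44 x 46 mm free. In a full cell a holder pushed down stops hard less than 9 mm below the top; in an empty one it goes down 42 mm.
- cell4 (a point): Centre of cell 4's mouth, level with the block's top (+x row, number 1 from its -y end). Cover: a grey flap 41 x 44 x 2 mm, hinged at the cell's -x edge, weakly sprung shut (about 2 N on a holder's foot); pushed, it swings down to lie along the -x wall, leaving 44 x 46 mm free. In a full cell a holder pushed down stops hard less than 9 mm below the top; in an empty one it goes down 42 mm.
- cell5 (a point): Centre of cell 5's mouth, level with the block's top (+x row, number 2 from its -y end). Cover: a grey flap 41 x 44 x 2 mm, hinged at the cell's -x edge, weakly sprung shut (about 2 N on a holder's foot); pushed, it swings down to lie along the -x wall, leaving 44 x 46 mm free. In a full cell a holder pushed down stops hard less than 9 mm below the top; in an empty one it goes down 42 mm.
- cell6 (a point): Centre of cell 6's mouth, level with the block's top (+x row, number 3 from its -y end). Cover: a grey flap 41 x 44 x 2 mm, hinged at the cell's -x edge, weakly sprung shut (about 2 N on a holder's foot); pushed, it swings down to lie along the -x wall, leaving 44 x 46 mm free. In a full cell a holder pushed down stops hard less than 9 mm below the top; in an empty one it goes down 42 mm.
- cell7 (a point): Centre of cell 7's mouth, level with the block's top (+x row, number 4 from its -y end). Cover: a grey flap 41 x 44 x 2 mm, hinged at the cell's -x edge, weakly sprung shut (about 2 N on a holder's foot); pushed, it swings down to lie along the -x wall, leaving 44 x 46 mm free. In a full cell a holder pushed down stops hard less than 9 mm below the top; in an empty one it goes down 42 mm.
- holder0: Steel tool holder, standing upright on the bench at the start: a heavy round foot 36 mm across and 26 mm high (lower edge bevelled 1 mm), above it a light hollow round aluminium shank 30 mm across up to 80 mm high; 0.18 to 0.35 kg. Origin at the centre of its underside, z up along its axis. Seated in a cell, its top 38 mm stand above the magazine. One of up to six alike; 5 or 6 of them are present.
- holder1: Steel tool holder, standing upright on the bench at the start: a heavy round foot 36 mm across and 26 mm high (lower edge bevelled 1 mm), above it a light hollow round aluminium shank 30 mm across up to 80 mm high; 0.18 to 0.35 kg. Origin at the centre of its underside, z up along its axis. Seated in a cell, its top 38 mm stand above the magazine. One of up to six alike; 5 or 6 of them are present.
- holder2: Steel tool holder, standing upright on the bench at the start: a heavy round foot 36 mm across and 26 mm high (lower edge bevelled 1 mm), above it a light hollow round aluminium shank 30 mm across up to 80 mm high; 0.18 to 0.35 kg. Origin at the centre of its underside, z up along its axis. Seated in a cell, its top 38 mm stand above the magazine. One of up to six alike; 5 or 6 of them are present.
- holder3: Steel tool holder, standing upright on the bench at the start: a heavy round foot 36 mm across and 26 mm high (lower edge bevelled 1 mm), above it a light hollow round aluminium shank 30 mm across up to 80 mm high; 0.18 to 0.35 kg. Origin at the centre of its underside, z up along its axis. Seated in a cell, its top 38 mm stand above the magazine. One of up to six alike; 5 or 6 of them are present.
- holder4: Steel tool holder, standing upright on the bench at the start: a heavy round foot 36 mm across and 26 mm high (lower edge bevelled 1 mm), above it a light hollow round aluminium shank 30 mm across up to 80 mm high; 0.18 to 0.35 kg. Origin at the centre of its underside, z up along its axis. Seated in a cell, its top 38 mm stand above the magazine. One of up to six alike; 5 or 6 of them are present.
- holder5: Steel tool holder, standing upright on the bench at the start: a heavy round foot 36 mm across and 26 mm high (lower edge bevelled 1 mm), above it a light hollow round aluminium shank 30 mm across up to 80 mm high; 0.18 to 0.35 kg. Origin at the centre of its underside, z up along its axis. Seated in a cell, its top 38 mm stand above the magazine. One of up to six alike; 5 or 6 of them are present.
- estop_top (a point): Middle of the top of the emergency stop's red mushroom head: head 40 mm across, 16 mm high, with a stem under it, over a fixed yellow box 80 x 80 x 50 mm that stands on the bench. The head's top is 90 mm above the bench when up, 82 mm when pressed; its underside is 24 mm (up) or 16 mm (pressed) above the box. The head turns about the upright axis through this point.
- estop_press (a joint): How far the mushroom head is pressed down, m: 0 fully up (start), 0.008 fully down. Pressing straight down on it takes 6 to 10 N; it stays down when let go.
- estop_turn (a joint): Turn of the mushroom head, rad, positive clockwise seen from above, tied to the pressing by a steep cam: 0 when up, -0.9 when fully down (the head twists anticlockwise as it is pressed). Turning the pressed head clockwise by 0.9 rad (52 degrees; about 0.05 Nm) lifts it the 8 mm, in proportion, until it is fully up; it stays up when let go.
- spanner: Steel spanner, about 200 mm long, lying on the bench beyond the work; bystander. Origin in its middle, underneath.
- grease_tin: Steel tin, 70 mm across, 90 mm high, standing on the bench; bystander. Origin at the centre of its underside.
- tape_roll: White roll of tape, 90 mm across, 25 mm high, lying on the bench; bystander. Origin at the centre of its underside.
Not all that is in view belongs to the job. Leave any blue look-alike of the holder3 alone.

How it is judged:
By the outcome, as a careful person would: the job done as asked, in the order asked, and still so for the second after the job is handed in, with the robot touching nothing.
Of stock0, stock1, stock2, stock3, stock4, stock5, stock6, stock7 only 2 to 2 are there at a start; the rules pass over those that are not, and their reading is None.
Of holder0, holder1, holder2, holder3, holder4, holder5 only 5 to 6 are there at a start; the rules pass over those that are not, and their reading is None.
At some moment in a run one of holder0, holder1, holder2, holder3, holder4, holder5 may be knocked a few centimetres aside while the robot is not near it.
It also fails if it takes over 210 s, if anything falls off the work surface, if the arm or the gripper's body presses on something with over 40 N, if the wrist force passes 120 N, or if a joint passes its speed limit or range.

ROBOT

A 6-joint arm with a two-finger parallel gripper is mounted at the origin on the work surface. World frame = base frame: x ahead of the robot, y to its left, z up, the work surface at z = 0. Lengths are in m, angles in rad, forces in N, time in s.
With the tool pointing down it reaches from about 0.35 to 0.8 m from the base axis. Payload 7.3 kg.
Tool frame: the origin (TCP) lies between the finger pads; the fingertips stand 25 mm ahead of it and the grasp point (between the pads) lies 6 mm ahead of it (r.tip_extent is the distance from the TCP to the fingertips, in m); z points along the fingers, y is the direction in which the jaws open and shut (so a half turn about z gives the same grasp; the last joint's range is limited). The gripper opens to 85 mm and grips with 20 to 120 N. Pads are 22 mm wide; open, the fingers measure 114 mm over their backs; the gripper's body (76 mm by 85 mm) begins 54 mm behind the grasp point. The pads swing forward as they close: fully open they stand 13 mm farther back than shut.
Start: joints at [-1.312, 0.342, 1.524, -0, 1.275, -0.146], TCP at [0.207, -0.483, 0.256] pointing down, gripper open.
Joint ranges: [-2.53, 2.53], [-0.77, 2.02], [0.04, 2.7], [-1, 4.14], [0.28, 2.66], [-3.11, 3.11]. Speed limits (rad/s): [2.57, 2.57, 3.14, 3.14, 3.14, 3.14].

INTERFACE

Orientations are given as a unit quaternion [x, y, z, w].
In Python, from workcell import r, command_gripper, optics gives the robot as it stands. The module is installed in compiled form; this text tells all that it offers. Calls block until the motion is done:
- r.reach(position, orientation): joint-space move of the TCP to a pose.
- r.move_straight(position, orientation=None, speed=0.15, max_force=None): straight line of the TCP; orientation=None keeps the orientation; speed is the mean speed in m/s. With max_force (N) it stops when the force on the tool has changed by that much, and returns True; else False.
- r.movej(angles): joint-space move.
- command_gripper(opening, force=None): finger opening in m; force is the grip in N (None keeps the last); returns when the fingers have stopped.
- r.hold(seconds).
- r.solve_ik(position, orientation): joint angles nearest the present ones, or None.
- r.read_state(): the state.
- optics.get_image(name): name is "side" or "top" or "wrist"; returns (picture, depth): 384x512x3 uint8, red, green, blue; 384x512 float32, m along the optical axis (not along the pixel's ray), 0 where there is no reading.
- optics.camera_model(name): a dict with "K" (3x3 intrinsics, pixels), "k1" (the pictures are not rectified: a ray, as slopes to the right and down, at radius r is drawn at 1 + k1 r^2 times it, then the intrinsics apply), "R" (3x3) and "t" (3): a world point X has camera coordinates R X + t; the wrist camera has in their place "tool_from_camera" (4x4, takes a point from camera to tool coordinates, whose origin is the TCP and whose axes are the flange's). Camera axes: x right, y down, z forward; pixel columns grow to the right and rows downward; lengths in m; the calibration is good to about 2 mm. A picture is of the moment at which its call begins: read the wrist's pose just before it. camera_model takes no time and is no camera call.
A pose or a line that the arm cannot do raises r.PlanningError and nothing moves.
- r.finish_job(): hands the job in, once; it reports no verdict.
The state is a dict: "time_s": time; "joint_positions": joint angles; "dq": joint speeds; "tau": joint torques, N m; "eef_pos": TCP position; "eef_rot": TCP orientation; "contact_force": force on the tool from outside, world axes, zero at the start; "torque": the same for the moment, N m; "grip_width": finger opening in m.
Only numpy, scipy, OpenCV 4.12 (cv2) and the standard library are available. Lean on these libraries where they do the work, as an engineer would, in place of code of your own. Each camera call takes 0.05 s, during which the arm holds its last target.

## Working session

There is one attempt and no reset: what is moved stays moved. The work goes in short steps, each a Python script; the robot and the scene stay as the last script left them, time stands still between calls to the robot, and variables do not carry over. Pictures are saved under pics/ and viewed, and the job is handed in when it is done.

```bash
ls; mkdir -p pics; python3 - <<'E'
from workcell import r, command_gripper, optics
import cv2, numpy as np
s=r.read_state(); print(s['time_s'],s['eef_pos'],s['eef_rot'],s['grip_width'],r.tip_extent)
for n in ['top','side','wrist']:
    im,d=optics.get_image(n); cv2.imwrite(f'pics/{n}0.png',im[:,:,::-1]); np.savez(f'{n}0.npz',im=im,d=d)
    m=optics.camera_model(n); print(n,{k:np.round(np.array(v),4).tolist() for k,v in m.items()})
E
```

```text
pics
0.0 [ 0.20670368 -0.4821968   0.25561663] [ 9.79580853e-01  2.01049097e-01 -6.30925278e-05 -7.79813092e-04] 0.08559729233743604 0.025
top {'K': [[358.3438, 0.0, 254.5415], [0.0, 358.3438, 191.925], [0.0, 0.0, 1.0]], 'k1': -0.0314, 'R': [[-0.0142, -0.9999, 0.0088], [-0.9933, 0.0131, -0.115], [0.1149, -0.0104, -0.9933]], 't': [0.0558, 0.5802, 1.0255]}
side {'K': [[447.2493, 0.0, 257.9335], [0.0, 447.2493, 187.507], [0.0, 0.0, 1.0]], 'k1': -0.0708, 'R': [[0.6739, -0.7386, -0.0192], [-0.3969, -0.3399, -0.8526], [0.6232, 0.5822, -0.5222]], 't': [-0.3221, 0.3032, 0.9887]}
wrist {'K': [[293.1824, 0.0, 259.7226], [0.0, 293.1824, 193.5036], [0.0, 0.0, 1.0]], 'k1': 0.0249, 'tool_from_camera': [[0.0005, -0.9483, -0.3174, 0.0809], [1.0, 0.0006, -0.0001, 0.0004], [0.0003, -0.3174, 0.9483, -0.1163], [0.0, 0.0, 0.0, 1.0]]}
```

View pics/top0.png

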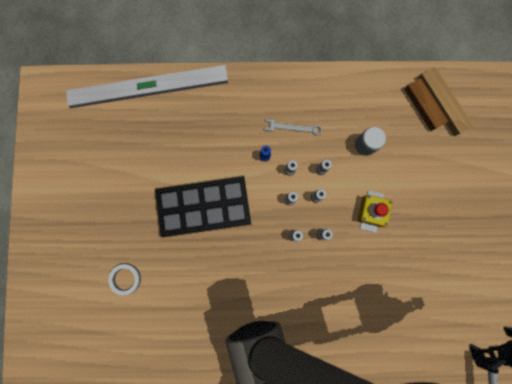

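View pics/side0.png

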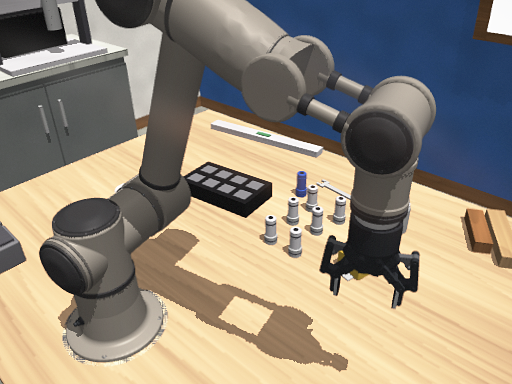

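View pics/wrist0.png

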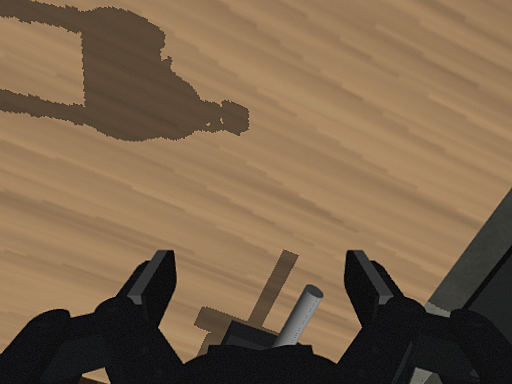

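The top view shows six grey holders at about (291,168), (324,167), (292,198), (318,195), (297,236) and (327,234). The blue look-alike is at (265,153), the e-stop at (381,209) and the magazine around (203,206). The tin is at (370,140), the spanner at (293,127) and the tape at (124,279). Next I'll measure these and check them in a close crop.

```bash
cat > h.py <<'E'
from workcell import r, command_gripper, optics
import cv2, numpy as np
from scipy.spatial.transform import Rotation as Rot
def ray(m,uv):
    K=m['K']; p=np.array(uv,float).reshape(-1,1,2)
    n=cv2.undistortPoints(p,np.array(K),np.array([m['k1'],0,0,0,0.]))
    return np.c_[n.reshape(-1,2),np.ones(len(p))]
def campose(m,s=None):
    if 'R' in m: R=np.array(m['R']);return R.T,-R.T@np.array(m['t'])
    T=np.array(m['tool_from_camera']);Rt=Rot.from_quat(s['eef_rot']).as_matrix()
    return Rt@T[:3,:3],Rt@T[:3,3]+np.array(s['eef_pos'])
def on_plane(m,uv,z,s=None):
    R,o=campose(m,s); d=ray(m,uv)@R.T
    return o+d*((z-o[2])/d[:,2])[:,None]
def cloud(m,d,s=None):
    R,o=campose(m,s); h,w=d.shape
    uv=np.stack(np.meshgrid(np.arange(w),np.arange(h)),-1).reshape(-1,2)
    return ((ray(m,uv)*d.reshape(-1,1))@R.T+o).reshape(h,w,3)
def q(yaw):  # tool down, tool y axis (jaw) at angle yaw: x axis at yaw
    return (Rot.from_euler('z',yaw)*Rot.from_euler('x',np.pi)).as_quat()
E
python3 - <<'E'
from h import *
z=np.load('top0.npz'); im,d=z['im'],z['d']; m=optics.camera_model('top')
P=cloud(m,d)
hs=cv2.cvtColor(im,cv2.COLOR_RGB2HSV)
print('bench z',np.nanmedian(P[300:330,50:200,2]), P[206,203])
reg=np.zeros(d.shape,bool); reg[140:245,255:345]=1
mk=(reg&(P[:,:,2]>0.06)&(P[:,:,2]<0.1)).astype(np.uint8)
n,l,st,c=cv2.connectedComponentsWithStats(mk)
for i in range(1,n):
    if st[i,4]>8: print(c[i].round(1),st[i,4],P[l==i].mean(0).round(4),P[l==i][:,2].max().round(3),on_plane(m,c[i],.08).round(4), im[l==i].mean(0).round())
red=((hs[:,:,1]>150)&((hs[:,:,0]<8)|(hs[:,:,0]>172))&(P[:,:,2]>.07)).astype(np.uint8)
n,l,st,c=cv2.connectedComponentsWithStats(red)
for i in range(1,n):
    if st[i,4]>20: print('red',c[i],st[i],P[l==i].mean(0),on_plane(m,c[i],.09))
# magazine
mg=np.zeros(d.shape,np.uint8); mg[170:245,145:260]=((P[170:245,145:260,2]>.04)&(P[170:245,145:260,2]<.06))
pts=P[mg>0]; rect=cv2.minAreaRect(pts[:,:2].astype(np.float32)); print('mag',rect,cv2.boxPoints(rect))
# flaps
g=cv2.cvtColor(im,cv2.COLOR_RGB2GRAY); f=((g>65)&(mg>0)).astype(np.uint8)
n,l,st,c=cv2.connectedComponentsWithStats(f)
for i in range(1,n):
    if st[i,4]>40: print('flap',c[i],st[i,4],on_plane(m,c[i],.05).round(4))
cv2.imwrite('pics/crop1.png',cv2.resize(im[110:250,150:400,::-1],None,fx=3.2,fy=3.2,interpolation=cv2.INTER_CUBIC))
E
```

```text
bench z -8.70067874675362e-05 [0.53989115 0.197554   0.05112069]
[265.5 150. ] 95 [0.6961 0.0154 0.0797] 0.086 [[0.6961 0.0154 0.08  ]] [ 44.  62. 109.]
[325.9 164.2] 99 [ 0.6528 -0.1569  0.0792] 0.085 [[ 0.6527 -0.1567  0.08  ]] [126. 125. 122.]
[291.9 165. ] 97 [ 0.6515 -0.0594  0.0791] 0.085 [[ 0.6514 -0.0593  0.08  ]] [128. 128. 126.]
[320.2 193.8] 100 [ 0.5679 -0.1376  0.0791] 0.085 [[ 0.5678 -0.1374  0.08  ]] [126. 126. 124.]
[292.2 196.1] 97 [ 0.5624 -0.0577  0.0792] 0.085 [[ 0.5623 -0.0577  0.08  ]] [129. 129. 126.]
[326.7 233.8] 103 [ 0.4551 -0.1518  0.0794] 0.086 [[ 0.4551 -0.1517  0.08  ]] [126. 126. 124.]
[297.1 234.9] 96 [ 0.4532 -0.0686  0.0797] 0.085 [[ 0.4532 -0.0686  0.08  ]] [129. 130. 128.]
red [380.76190476 209.3968254 ] [375 204  13  12 126] [ 0.52003191 -0.30134618  0.09792531] [[ 0.52045953 -0.30415675  0.09      ]]
mag ((0.5420790910720825, 0.20040246844291687), (0.14484363794326782, 0.26543885469436646), 7.599991321563721) [[0.4527405  0.3223778 ]
 [0.48784643 0.05927067]
 [0.6314177  0.07842714]
 [0.59631175 0.34153426]]
flap [188.77380952 183.        ] 84 [[0.6077 0.2393 0.05  ]]
flap [232.65671642 190.10447761] 201 [[0.5852 0.1116 0.05  ]]
flap [211.5245098  193.34803922] 204 [[0.5765 0.173  0.05  ]]
flap [190.37378641 196.44174757] 206 [[0.5683 0.2344 0.05  ]]
flap [169.23152709 199.56650246] 203 [[0.56   0.2957 0.05  ]]
flap [235.76555024 211.94258373] 209 [[0.5215 0.1031 0.05  ]]
flap [214.49514563 215.16504854] 206 [[0.513  0.1645 0.05  ]]
flap [193.33014354 218.23444976] 209 [[0.505  0.2255 0.05  ]]
flap [171.80193237 221.36714976] 207 [[0.4968 0.2875 0.05  ]]
```

View pics/crop1.png

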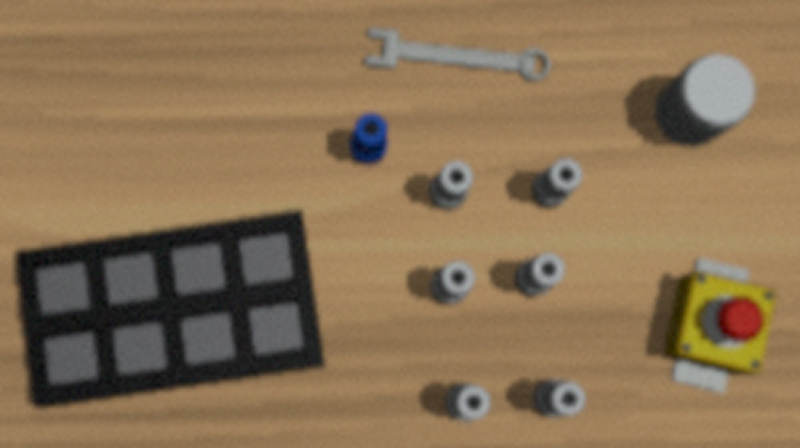

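The crop confirms six grey holders, one blue look-alike and the red mushroom head on its yellow box. Heights come out right: holders about 80 mm, magazine 145 x 265 mm with its top near 50 mm. Next I'll hover over the e-stop and refine its position with the wrist camera.

```bash
python3 - <<'E'
from h import *
t0=r.read_state()['time_s']
r.reach([0.50,-0.30,0.22],q(0)); print(r.read_state()['time_s']-t0)
r.hold(0.2)
s=r.read_state(); im,d=optics.get_image('wrist'); m=optics.camera_model('wrist')
cv2.imwrite('pics/w1.png',im[:,:,::-1]); print(s['eef_pos'],s['joint_positions'],s['contact_force'])
hs=cv2.cvtColor(im,cv2.COLOR_RGB2HSV)
red=((hs[:,:,1]>150)&((hs[:,:,0]<8)|(hs[:,:,0]>172))).astype(np.uint8)
n,l,st,c=cv2.connectedComponentsWithStats(red); i=1+np.argmax(st[1:,4]); print(st[i],c[i])
P=cloud(m,d,s); Q=P[(l==i)]; print('z pct',np.percentile(Q[:,2],[5,50,95]))
T=Q[Q[:,2]>np.percentile(Q[:,2],95)-.006]; print('top center',T.mean(0),T.min(0),T.max(0))
print('circle',on_plane(m,c[i],.086,s))
E
```

```text
1.3083
[ 0.49939718 -0.30092975  0.2201909 ] [-6.73680737e-01  4.77030135e-01  1.41477672e+00 -1.04130849e-04
  1.24951127e+00  8.98620584e-01] [-0.07503396  0.43612293  0.37776865]
[ 243  145   45   45 1572] [264.88867684 166.87022901]
z pct [0.08373636 0.08819395 0.08975129]
top center [ 0.52126091 -0.30600149  0.08931532] [ 0.50026103 -0.32575469  0.08376137] [ 0.58043342 -0.28682367  0.33649122]
circle [[ 0.52119122 -0.30610407  0.086     ]]
```

View pics/w1.png

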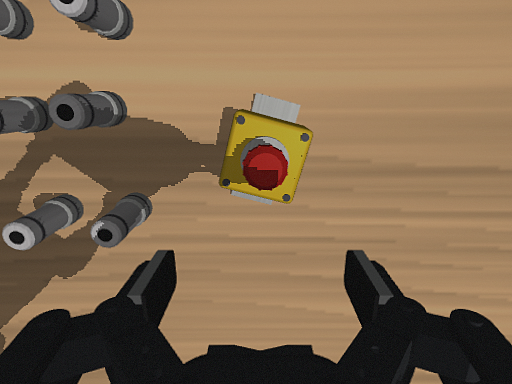

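The wrist view shows the mushroom head at (265,167), which gives (0.521,-0.306) with its top at z=0.089, consistent with the top view to 2–3 mm. Pressing now.

```bash
python3 - <<'E'
from h import *
command_gripper(0.0)
X,Y=0.521,-0.305
r.move_straight([X,Y,0.130],q(0)); r.hold(0.2)
hit=r.move_straight([X,Y,0.104],speed=0.02,max_force=35); s=r.read_state(); print(hit,s['eef_pos'],s['contact_force'])
r.move_straight([X,Y,0.14]); r.hold(0.1)
s=r.read_state(); print(s['eef_pos'],s['contact_force'],s['time_s'])
r.move_straight([0.48,-0.30,0.24]); r.hold(0.2)
s=r.read_state(); im,d=optics.get_image('wrist'); m=optics.camera_model('wrist')
cv2.imwrite('pics/w2.png',im[:,:,::-1])
hs=cv2.cvtColor(im,cv2.COLOR_RGB2HSV)
red=((hs[:,:,1]>150)&((hs[:,:,0]<8)|(hs[:,:,0]>172))).astype(np.uint8)
P=cloud(m,d,s);Q=P[cv2.erode(red,np.ones((3,3)))>0]; print(np.percentile(Q[:,2],[5,50,90]),Q.mean(0))
E
```

```text
False [ 0.52207743 -0.30572626  0.10689991] [-2.93990419  2.80218672 17.61420535]
[ 0.52044834 -0.30459672  0.13862774] [ 0.83037031  0.29819799 -0.29517566] 5.3833
[0.0772779  0.08040477 0.08150162] [ 0.52084588 -0.30606043  0.0809694 ]
```

View pics/w2.png

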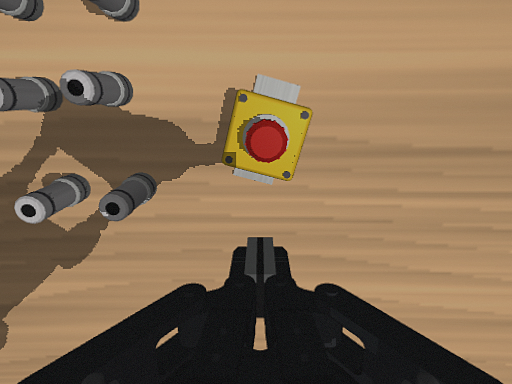

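The picture confirms the press: the head sits at (266,141) with its top at about 81.5 mm. The force peaked at 17.6 N and the fingertips went down to 81.9 mm. Next I'll check the top calibration against the wrist camera, over the holders and the magazine.

```bash
cat >> h.py <<'E'
def comps(mask,minarea):
    n,l,st,c=cv2.connectedComponentsWithStats(mask.astype(np.uint8))
    return [(c[i],st[i],l==i) for i in range(1,n) if st[i,4]>=minarea]
def holders_top(im=None,d=None):
    if im is None: im,d=optics.get_image('top')
    m=optics.camera_model('top'); P=cloud(m,d)
    mk=(P[:,:,2]>.065)&(P[:,:,2]<.1)&(d>0)
    mk&=(P[:,:,0]>.36)&(P[:,:,0]<.76)&(P[:,:,1]>-.24)&(P[:,:,1]<.04)
    out=[]
    for c,st,l in comps(mk,40):
        if st[4]>160: print('big blob',c,st[4]); continue
        col=im[l].mean(0)
        if col[2]>1.3*col[0]: continue
        out.append(on_plane(m,c,.08)[0][:2])
    return np.array(out)
E
python3 - <<'E'
from h import *
def shot(p,n):
    r.reach(p,q(0)); r.hold(.25)
    s=r.read_state(); im,d=optics.get_image('wrist'); cv2.imwrite(f'pics/{n}.png',im[:,:,::-1]); np.savez(n+'.npz',im=im,d=d,p=s['eef_pos'],o=s['eef_rot'])
    return s,im,d
m=optics.camera_model('wrist')
s,im,d=shot([.44,-.1,.30],'w3'); P=cloud(m,d,s)
for c,st,l in comps((P[:,:,2]>.072)&(P[:,:,2]<.09)&(d>0)&(P[:,:,0]>.4)&(P[:,:,1]>-.24)&(P[:,:,1]<.05),60):
    print(c.round(1),st[4],P[l].mean(0).round(4),on_plane(m,c,.08,s)[0].round(4))
print('top',holders_top().round(4))
s,im,d=shot([.45,.2,.34],'w4'); P=cloud(m,d,s)
mg=(P[:,:,2]>.042)&(P[:,:,2]<.06)&(d>0)&(P[:,:,0]>.42)&(P[:,:,0]<.66)&(P[:,:,1]>.03)&(P[:,:,1]<.37)
g=cv2.cvtColor(im,cv2.COLOR_RGB2GRAY)
mgu=cv2.morphologyEx(mg.astype(np.uint8),cv2.MORPH_OPEN,np.ones((5,5)))
rc=cv2.minAreaRect(P[mgu>0][:,:2].astype(np.float32)); print(rc)
for c,st,l in comps((g>65)&(mgu>0),300): print('flap',c.round(1),st[4],on_plane(m,c,.05,s)[0].round(4))
print(r.read_state()['time_s'])
E
```

```text
[294.7  48.5] 720 [ 0.5663 -0.1379  0.0784] [ 0.5661 -0.1377  0.08  ]
[218.3  55.2] 685 [ 0.56   -0.0585  0.0784] [ 0.5599 -0.0587  0.08  ]
[302.4 156.6] 510 [ 0.4533 -0.1512  0.0786] [ 0.4536 -0.151   0.08  ]
[231.7 158.4] 507 [ 0.4513 -0.069   0.0785] [ 0.4516 -0.0691  0.08  ]
top [[ 0.6528 -0.1568]
 [ 0.6517 -0.0595]
 [ 0.568  -0.1376]
 [ 0.5624 -0.0578]
 [ 0.4535 -0.0683]]
((0.5389318466186523, 0.20088113844394684), (0.1448994278907776, 0.26573777198791504), 7.594418048858643)
flap [328.2  51.4] 1251 [0.5825 0.1126 0.05  ]
flap [278.6  58.8] 1255 [0.5744 0.1744 0.05  ]
flap [230.4  65.8] 1207 [0.5663 0.2354 0.05  ]
flap [182.7  72.7] 1211 [0.5582 0.2966 0.05  ]
flap [330.6 104.4] 1099 [0.5194 0.1046 0.05  ]
flap [284.3 111.1] 1047 [0.5111 0.1655 0.05  ]
flap [238.  117.2] 982 [0.5034 0.2274 0.05  ]
flap [193.2 123.1] 948 [0.4956 0.288  0.05  ]
9.175
```

View pics/w3.png

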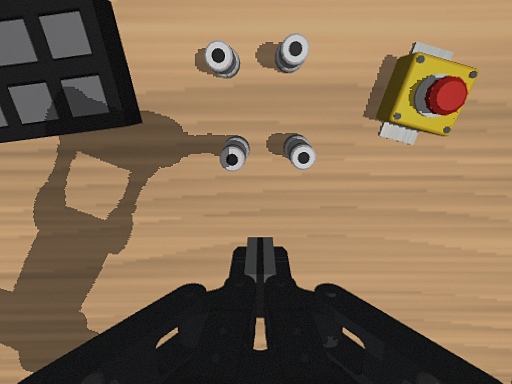

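View pics/w4.png

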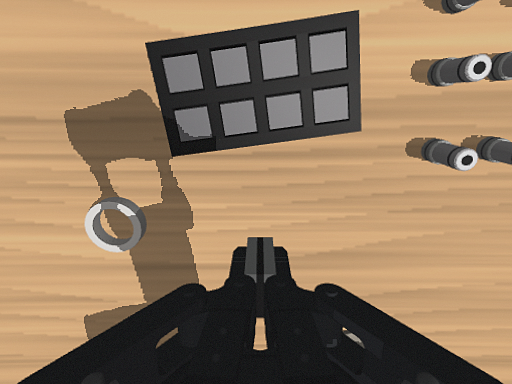

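The wrist and top measurements agree to about 2 mm in x and 1 mm in y, so I'll use the mean. Jaws go along the magazine's x. First holder, trying cell 0.

```bash
cat >> h.py <<'E'
YAW=np.radians(7.6); MC=np.array([.5405,.2005]); QP=q(YAW+np.pi/2)
OFF=np.array([-.001,0.0])
ZG=.074
def cell(i):
    a=np.array([-.032 if i<4 else .032, -.093+.062*(i%4)])+np.array([.0008,0])
    c,s=np.cos(YAW),np.sin(YAW)
    return MC+np.array([[c,-s],[s,c]])@a
def pick(p):
    p=np.asarray(p)
    command_gripper(.055)
    r.reach([*p,.17],QP)
    hit=r.move_straight([*p,ZG],speed=.12,max_force=15)
    if hit: print('pick descent hit!',r.read_state()['eef_pos']); r.move_straight([*p,.18]); return False
    z=r.read_state()['eef_pos']
    command_gripper(.02,50)
    w=r.read_state()['grip_width']
    print('grasp at',np.round(z,4),'width',round(w,4))
    r.move_straight([*p,.20],speed=.2)
    print('width lifted',round(r.read_state()['grip_width'],4))
    return z[2]
def trycell(i,zg):
    """returns 'ok','full','?'; releases if ok. zg: TCP height minus foot-bottom height"""
    c=cell(i)
    r.reach([*c,.20],QP)
    r.move_straight([*c,zg+.058],speed=.15); r.hold(.1)
    f0=r.read_state()['contact_force']
    hit=r.move_straight([*c,zg+.0055],speed=.05,max_force=12)
    s=r.read_state(); b=s['eef_pos'][2]-zg
    print('cell',i,'hit',hit,'foot z',round(b,4),'df',np.round(np.array(s['contact_force'])-f0,1),'xy err',np.round(s['eef_pos'][:2]-c,4),'t',round(s['time_s'],1))
    if b<.0135:
        command_gripper(.046); r.move_straight([*c,.20],speed=.2); return 'ok'
    r.move_straight([*c,.20],speed=.2)
    return 'full' if b<.0465 else '?'
E
python3 - <<'E'
from h import *
H=holders_top(); print(H.round(4), [cell(i).round(4).tolist() for i in range(8)])
H=H[np.argsort(H[:,0])]
t=H[0]+OFF; print(t)
zg=pick(t)
if zg: print(trycell(0,zg))
print(r.read_state()['grip_width'])
im,_=optics.get_image('wrist'); cv2.imwrite('pics/w5.png',im[:,:,::-1])
im,_=optics.get_image('top'); cv2.imwrite('pics/t5.png',im[:,:,::-1])
E
```

```text
[[ 0.6528 -0.1568]
 [ 0.6515 -0.0593]
 [ 0.5681 -0.1377]
 [ 0.5624 -0.0578]
 [ 0.4552 -0.152 ]
 [ 0.4532 -0.0686]] [[0.5219, 0.1042], [0.5137, 0.1656], [0.5055, 0.2271], [0.4973, 0.2886], [0.5853, 0.1127], [0.5771, 0.1741], [0.5689, 0.2356], [0.5607, 0.297]]
[ 0.45224402 -0.06855739]
grasp at [ 0.4527 -0.0686  0.0745] width 0.0288
width lifted 0.0288
cell 0 hit True foot z 0.0083 df [-1.1 -0.8  9.4] xy err [-0.0005 -0.    ] t 16.2
ok
0.04592422785028771
```

View pics/w5.png

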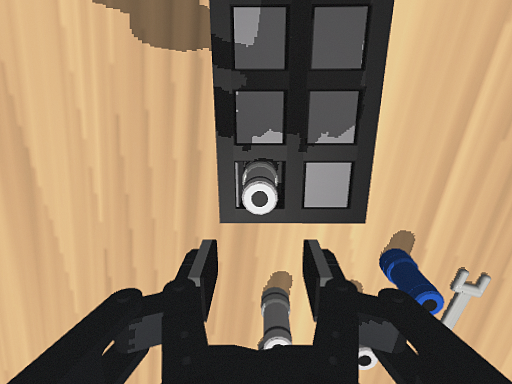

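View pics/t5.png

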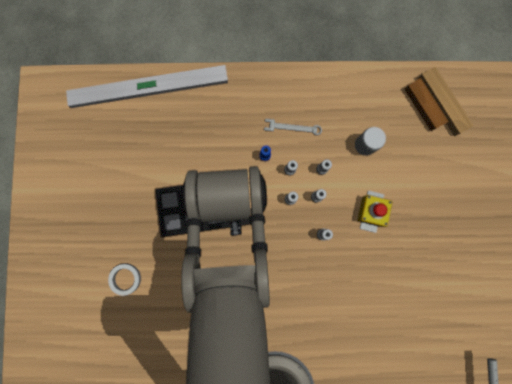

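The first holder is seated in cell 0 (foot z = 8.3 mm). The wrist view shows it upright at (260,190) with the flap folded away. On to the next ones, checking as I go.

```bash
cat > run.py <<'E'
from h import *
import sys, json
order=json.loads(sys.argv[1]); n=int(sys.argv[2]); done=0
while done<n:
    H=holders_top(); print('holders',H.round(4).tolist())
    if len(H)==0: break
    H=H[np.argsort(H[:,0])]
    zg=pick(H[0]+OFF)
    if not zg or not .025<r.read_state()['grip_width']<.034: print('GRASP PROBLEM'); break
    res=None
    while order:
        i=order.pop(0); res=trycell(i,zg); print(i,res)
        if res!='full': break
    if res!='ok': print('STOP'); break
    done+=1
print('left',order,r.read_state()['time_s'])
im,_=optics.get_image('wrist'); k=int(r.read_state()['time_s']*10); cv2.imwrite(f'pics/w_{k}.png',im[:,:,::-1]); print(k)
E
python3 run.py '[1,2,3,4,5,6,7]' 2
```

```text
holders [[0.6528, -0.1568], [0.6515, -0.0593], [0.5681, -0.1377], [0.5623, -0.0577], [0.4552, -0.1521]]
grasp at [ 0.4547 -0.1521  0.0745] width 0.0284
width lifted 0.0287
cell 1 hit True foot z 0.0084 df [-2.2 -0.4  9.6] xy err [-0.0005 -0.    ] t 23.7
1 ok
holders [[0.6527, -0.1569], [0.6514, -0.0593], [0.568, -0.1378], [0.5626, -0.0577]]
grasp at [ 0.5621 -0.0576  0.0747] width 0.0288
width lifted 0.0286
cell 2 hit True foot z 0.0083 df [-0.7 -1.   8. ] xy err [-0.0005 -0.0001] t 30.8
2 ok
left [3, 4, 5, 6, 7] 31.825
318
```

```bash
python3 run.py '[3,4,5,6,7]' 2
```

```text
holders [[0.6527, -0.1567], [0.6515, -0.0594], [0.568, -0.1376]]
grasp at [ 0.5676 -0.1377  0.0747] width 0.0288
width lifted 0.0285
cell 3 hit True foot z 0.0083 df [ 0.5 -0.   8.8] xy err [-0.0005 -0.0002] t 38.9
3 ok
holders [[0.6528, -0.1568], [0.6515, -0.0593]]
grasp at [ 0.6511 -0.0593  0.0749] width 0.0285
width lifted 0.0287
cell 4 hit True foot z 0.0083 df [-3.1 -0.6  9.2] xy err [-0.0005 -0.    ] t 46.1
4 ok
left [5, 6, 7] 47.1833
472
```

View pics/w_318.png

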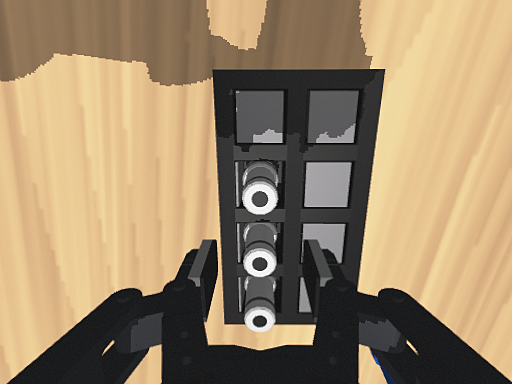

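Holders stand upright in cells 0, 1 and 2, seen at (260,320), (260,262) and (260,198). Cells 3 and 4 seated by the readings. One holder is left.

```bash
python3 run.py '[5,6,7]' 1; python3 - <<'E'
from h import *
r.reach([.45,.2,.34],q(0)); r.hold(.2)
im,_=optics.get_image('wrist'); cv2.imwrite('pics/w9.png',im[:,:,::-1])
im,_=optics.get_image('top'); cv2.imwrite('pics/t9.png',im[:,:,::-1])
print(holders_top(),r.read_state()['time_s'])
E
```

```text
holders [[0.6527, -0.1569]]
grasp at [ 0.6524 -0.1569  0.075 ] width 0.0286
width lifted 0.0285
cell 5 hit True foot z 0.0478 df [2.8 1.1 4.4] xy err [0.0016 0.0003] t 53.1
5 ?
STOP
left [6, 7] 53.6917
537
[] 55.675
```

View pics/w9.png

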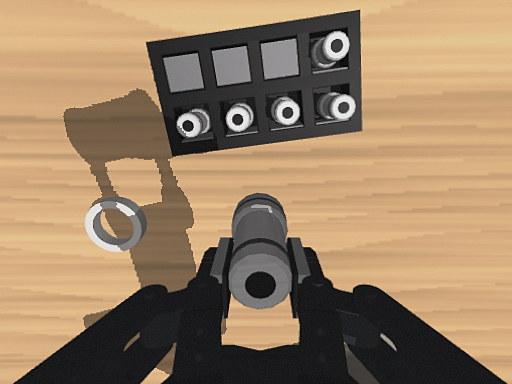

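View pics/t9.png

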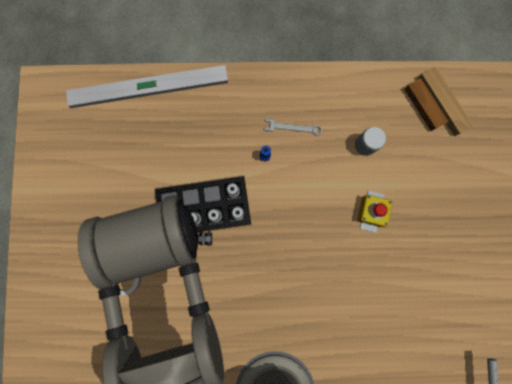

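The magazine shows five holders upright. The last one is still in the jaws, upright. Cell 5 stopped it hard at 47.8 mm, about 2 mm below the top, so it's probably full. Trying 6, then 7.

```bash
python3 - <<'E'
from h import *
zg=.075
for i in (6,7):
    x=trycell(i,zg); print(i,x)
    if x=='ok': break
im,_=optics.get_image('wrist'); cv2.imwrite('pics/w10.png',im[:,:,::-1]); print(r.read_state()['grip_width'])
E
```

```text
cell 6 hit True foot z 0.0477 df [1.4 0.8 6.5] xy err [0.0014 0.0003] t 58.3
6 ?
cell 7 hit True foot z 0.0081 df [-1.3 -0.8  7.4] xy err [-0.0005 -0.0002] t 60.9
7 ok
0.04590630879670491
```

View pics/w10.png

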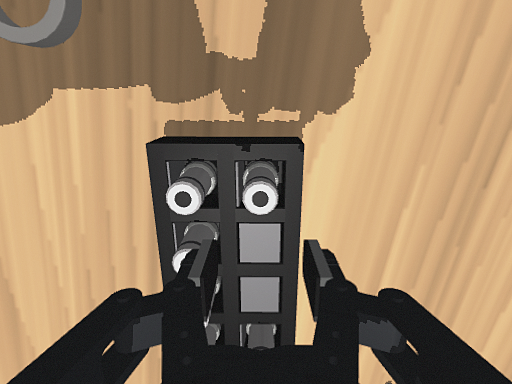

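All six holders are in cells 0–4 and 7; cells 5 and 6 are the full ones. Now to turn the mushroom head clockwise, rising with it.

```bash
python3 - <<'E'
from h import *
command_gripper(.07)
X,Y=.521,-.305; a=.5
r.reach([X,Y,.18],q(a))
hit=r.move_straight([X,Y,.081],speed=.08,max_force=10); s=r.read_state(); print(hit,s['eef_pos'])
if not hit:
    command_gripper(.03,25); s=r.read_state(); print('w',s['grip_width'],s['contact_force'].round(1))
    for k in range(1,7):
        f=k/6
        r.move_straight([X,Y,.081+.008*min(1,f*.97/.9)],q(a-.97*f),speed=.003)
        s=r.read_state(); print(k,s['eef_pos'].round(4),s['contact_force'].round(1),s['torque'].round(2),round(s['time_s'],1))
    command_gripper(.07)
r.move_straight([X,Y,.18]); 
r.reach([0.48,-0.30,0.24],q(0)); r.hold(.2)
s=r.read_state(); im,d=optics.get_image('wrist'); m=optics.camera_model('wrist')
cv2.imwrite('pics/w11.png',im[:,:,::-1])
hs=cv2.cvtColor(im,cv2.COLOR_RGB2HSV)
red=((hs[:,:,1]>150)&((hs[:,:,0]<8)|(hs[:,:,0]>172))).astype(np.uint8)
P=cloud(m,d,s);Q=P[cv2.erode(red,np.ones((3,3)))>0]; print(np.percentile(Q[:,2],[5,50,90]),Q.mean(0),s['time_s'])
E
```

```text
False [ 0.52129781 -0.30521575  0.08161965]
w 0.03874132636713901 [-2.7  1.1  4.8]
1 [ 0.5212 -0.3051  0.083 ] [-1.7  0.8  5.8] [0.18 0.26 0.09] 66.9
2 [ 0.5212 -0.3053  0.0844] [-1.3  0.5  5.8] [0.07 0.21 0.07] 67.5
3 [ 0.5212 -0.3055  0.0858] [-0.5 -0.7  5.5] [-0.08  0.2   0.05] 68.1
4 [ 0.5212 -0.3057  0.0872] [-0.5 -1.5  5.1] [-0.22  0.15  0.01] 68.8
5 [ 0.5212 -0.3058  0.0887] [-2.  -2.4  6.2] [-0.4   0.26  0.09] 69.4
6 [ 0.5212 -0.306   0.0897] [-2.5 -2.7  7. ] [-0.46  0.35  0.45] 69.8
[0.08521622 0.08847421 0.08955546] [ 0.52087462 -0.30594664  0.08936516] 71.7167
```

View pics/w11.png

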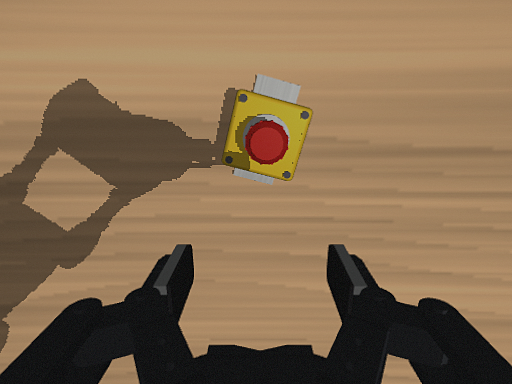

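The head is at (267,142) with its top near 89.5 mm, matching the first measurement. The torque rose to 0.45 Nm at the end of the turn, so it reached its stop. One last look at the magazine and bystanders before handing in.

```bash
python3 - <<'E'
from h import *
r.reach([.42,.02,.36],q(0)); r.hold(.3)
s=r.read_state(); im,d=optics.get_image('wrist'); P=cloud(optics.camera_model('wrist'),d,s)
cv2.imwrite('pics/w12.png',im[:,:,::-1])
im,d=optics.get_image('top'); cv2.imwrite('pics/t12.png',im[:,:,::-1]); P=cloud(optics.camera_model('top'),d)
mk=(P[:,:,2]>.078)&(P[:,:,2]<.11)&(P[:,:,1]>.05)&(P[:,:,1]<.36)&(P[:,:,0]>.45)&(P[:,:,0]<.65)
for c,st,l in comps(mk,20): print(c.round(1),st[4],P[l].mean(0).round(4))
E
```

```text
[232.  188.1] 91 [0.5862 0.1114 0.0884]
[166.7 197.9] 99 [0.561  0.2942 0.0872]
[237.2 211.8] 91 [0.5195 0.0975 0.0884]
[213.1 214.1] 93 [0.5141 0.1645 0.0881]
[191.4 217.5] 90 [0.5054 0.2248 0.088 ]
[169.2 220.4] 92 [0.4981 0.2864 0.0879]
```

View pics/t12.png

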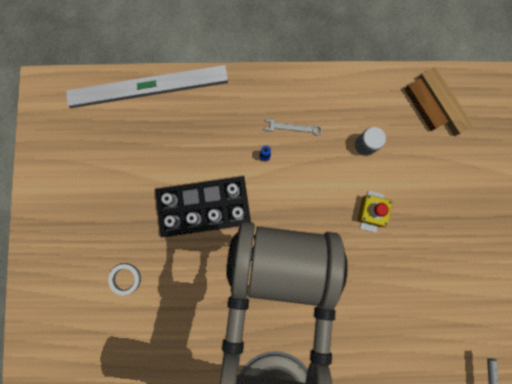

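View pics/w12.png

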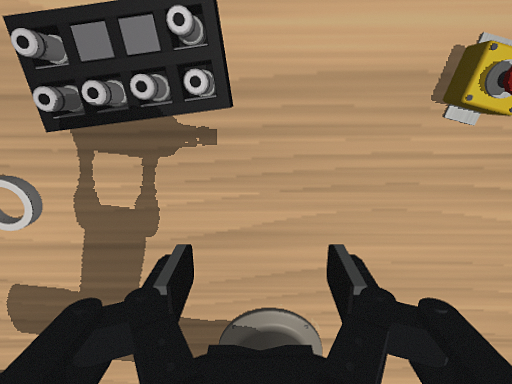

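The cell 0 holder's top is about 7 mm off its placed spot, while the other five are where I put them. I'll take a closer look to see whether it is standing or leaning.

```bash
python3 - <<'E'
from h import *
r.reach([.45,.105,.24],q(0)); r.hold(.3)
s=r.read_state(); im,d=optics.get_image('wrist'); m=optics.camera_model('wrist'); P=cloud(m,d,s)
cv2.imwrite('pics/w13.png',cv2.resize(im[:260,120:420,::-1],None,fx=2.3,fy=2.3))
mk=(P[:,:,2]>.078)&(P[:,:,2]<.10)&(P[:,:,1]>.05)&(P[:,:,1]<.36)&(P[:,:,0]>.45)&(P[:,:,0]<.65)
for c,st,l in comps(mk,100):
    Q=P[l]; Q=Q[Q[:,2]>np.percentile(Q[:,2],60)-.003]
    A=np.c_[Q[:,:2]-Q[:,:2].mean(0),np.ones(len(Q))]; a=np.linalg.lstsq(A,Q[:,2],rcond=None)[0]
    print(c.round(1),st[4],Q.mean(0).round(4),'slope',a[:2].round(3),len(Q))
# lower shank slices
for z0 in (.054,.062,.07,.078):
    mm=(abs(P[:,:,2]-z0)<.004)&(np.hypot(P[:,:,0]-.521,P[:,:,1]-.101)<.026)
    Q=P[mm]
    if len(Q)>20:
        A=np.c_[2*Q[:,:2],np.ones(len(Q))]; x=np.linalg.lstsq(A,(Q[:,:2]**2).sum(1),rcond=None)[0]
        print(z0,len(Q),x[:2].round(4),np.sqrt(x[2]+x[:2]@x[:2]).round(4), Q[:,1].min().round(4),Q[:,1].max().round(4))
E
```

```text
[248.3  27.6] 1189 [0.5839 0.1131 0.0865] slope [ 0.002 -0.002] 1152
[31.9 59.8] 1286 [0.5587 0.2949 0.0864] slope [-0.004  0.027] 1127
[264.9 112.1] 874 [0.5175 0.0992 0.0866] slope [-0.002 -0.004] 871
[191.4 118.7] 896 [0.5116 0.1654 0.0866] slope [-0.004  0.017] 854
[125.4 127.4] 975 [0.5038 0.2258 0.0866] slope [-0.016  0.01 ] 895
[ 59.4 135.5] 992 [0.4962 0.2864 0.0865] slope [-0.001  0.024] 872
```

View pics/w13.png

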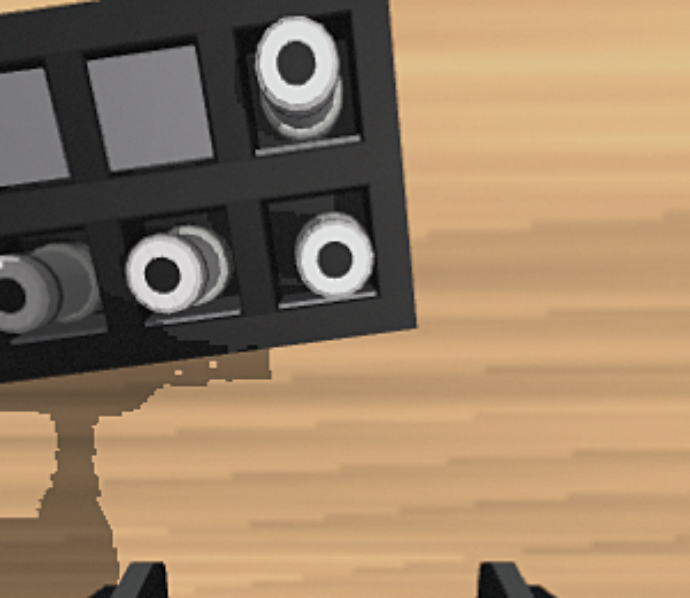

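The rim in cell 0 is level (slope under 0.005). That holder stands upright on the cell floor and has only slid against the cell's -y wall. The arm is touching nothing, so I'm handing in.

```bash
python3 - <<'E'
from h import *
r.reach([.42,-.1,.32],q(0)); r.hold(.3); print(r.read_state()['time_s']); r.finish_job()
E
```

```text
75.6667
the job is handed in; nothing more can be done
```

The job is done and handed in at 75.7 s. I pressed the e-stop first, then loaded all six holders, and turned the mushroom head clockwise last.

- **E-stop press:** the head stayed down, with its top measured at about 81.5 mm (82 mm is fully pressed).
- **Holders:** they stand in cells 0, 1, 2, 3, 4 and 7. Each foot stopped at about 8 mm, the height of the cell floor, before I let go.
- **Full cells:** 5 and 6 stopped the holder hard about 2 mm below the top. That was outside the range my script counted as full. I treated both as full without pushing harder, which fits the stated two full cells.
- **E-stop release:** the turn ended against its stop at 0.45 Nm. The head's top reads about 89.5 mm, the same as at the start.
- **Bystanders:** the spanner, tin, tape roll and blue look-alike look unmoved in the last top view.

**One disagreement:** in the last check the cell 0 holder was about 7 mm from where I placed it, against the -y wall of its cell. I don't know whether it was the expected knock or my gripper. Its rim is level, so it is still upright on the floor, and I left it there. The wrist and top cameras also differed by about 2 mm, so I used their mean.

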